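# Change the specimen and build the compression stack

### The job

Take the tested white specimen off the aluminium anvil plate and put it in the pink tray. Then build the next compression stack on the middle of the anvil plate, one piece after another: the blue cup, the orange specimen standing in the cup, the steel disc centred on top of the specimen with its recess up, and last the brass button standing in that recess with its domed end up. Do not knock over the two white-capped gauge pins.

Things in the scene. Friction and masses are not known exactly. Their poses are not given: they have to be found in the camera images.
- anvil_seat (a point): centre of the upper face of the fixed anvil, at 22 mm above the table: a bright square aluminium plate, 100 x 100 mm and 10 mm thick, with a scribed circle of 68 mm, bolted on a black base 150 x 150 mm and 12 mm thick. z is up, x and y run along the sides. Its place varies, on the left or right.
- tray: low pink plastic tray, fixed to the table, outside 130 mm along its x and 160 mm along its y, 25 mm high, walls and floor 4 mm thick; the origin is the centre of its underside, on the table, z up. On the other side from the anvil.
- tested_mid (a point): the tested specimen: solid white plastic cylinder with a red band and a red spot on its end, 38 mm in diameter, 46 mm high, about 70 g, standing on the anvil plate at the start; the point is at its centre, 23 mm above its foot, z up along its axis.
- cup_mid (a point): blue metal cup, a low round dish open at the top, standing open side up: outside 60 mm in diameter, 20 mm high, wall 6 mm (bore 48 mm), floor 6 mm thick, about 120 g; the point is on its axis, 10 mm above its underside, z up.
- specimen_mid (a point): the new specimen: solid orange plastic cylinder, 38 mm in diameter, 46 mm high, about 70 g, standing on the table; the point is at its centre, 23 mm above its foot, z up along its axis.
- disc_mid (a point): steel pressure disc, 56 mm in diameter, 16 mm thick, lying flat with a round recess in its upper face, 34 mm in diameter and 5 mm deep; about 260 g; the point is on its axis, 8 mm above its underside, z up.
- button_mid (a point): brass load button, a small cylinder 24 mm in diameter and 28 mm high whose top 8 mm are domed, about 90 g, standing on its flat foot on the table; the point is on its axis, 14 mm above its foot, z up.
- pin_left_mid (a point): steel gauge pin with a white cap, 17 mm in diameter and 44 mm high, standing loose on the table on the left (+y); the point is at its centre, 22 mm above its foot, z up along its axis. A bystander that must stay standing.
- pin_right_mid (a point): steel gauge pin with a white cap, 17 mm in diameter and 44 mm high, standing loose on the table on the right (-y); the point is at its centre, 22 mm above its foot, z up along its axis. A bystander that must stay standing.
Mind the look-alikes: they are no part of the job. What is meant by the part that bears disc_mid is not green, purple or red, and is the smaller of those in its own colour.

How it is judged:
By the outcome, as a careful person would: the job done as asked, in the order asked, and still so for the second after the job is handed in, with the robot touching nothing.
It also fails if it takes over 120 s, if anything falls off the work surface, if the arm or the gripper's body presses on something with over 40 N, if the wrist force passes 120 N, or if a joint passes its speed limit or range.

### The arm

A 6-joint arm with a two-finger parallel gripper is mounted at the origin on the work surface. World frame = base frame: x ahead of the robot, y to its left, z up, the work surface at z = 0. Lengths are in mm, angles in rad, forces in N, time in s.
With the tool pointing down it reaches from about 400 to 925 mm from the base axis. Payload 12.5 kg.
Tool frame: the origin (TCP) lies on the front face of the gripper's body, between the roots of the fingers; the fingertips stand 78 mm ahead of it and the grasp point (between the pads) lies 59 mm ahead of it (env.nose_length is the distance from the TCP to the fingertips, in mm); z points along the fingers, y is the line along which they close (so a half turn about z gives the same grasp; the last joint's range is limited). The gripper opens to 95 mm and grips with 3 to 60 N. Pads are 20 mm wide; open, the fingers measure 119 mm over their backs; the gripper's body (75 mm by 180 mm) begins 59 mm behind the grasp point.
Start: joints at [1.179, 0.491, 1.559, -0, 1.092, -0.106], TCP at [176.183, 599.664, 292.261] pointing down, gripper open.
Joint ranges: [-3.1, 3.1], [-0.84, 2.19], [0.05, 2.79], [-1.13, 4.28], [0.06, 2.93], [-2.69, 2.69]. Speed limits (rad/s): [2.22, 2.22, 2.79, 3.14, 3.14, 3.14].

### API

Orientations are given as [roll, pitch, yaw] about the fixed x, y, z axes, in that order (R = Rz(yaw) Ry(pitch) Rx(roll)).
In Python, from cell import env gives the robot as it stands.
- The arm moves only by the tool jog_arm, never from a script. Its argument "motion" is a list of rows, each a list of 7 numbers: the turn, a rotation vector about the tool's x, y, z in degrees, then the shift along the tool's x, y, z in mm, then the finger opening in mm, from 0 to 95.1. In form: [[wx, wy, wz, x, y, z, hand], ...]. A call has 1 to 10 rows; each row shifts and turns the commanded pose from where the row before left it, along the tool's axes as they then stand; what a row does not reach is not made up. A row lasts 1/8 s, in which the tool goes at most 62.5 mm and 10.7 degrees, less where a joint would pass 70% of its speed; a pose out of reach is approached as far as the arm can. A call is refused whole if a number of a shift passes 62.5 or a number of a turn 10.7, either way. A call with a gripper value outside its range is refused whole. The fingers move at their own pace and stop on an object; the grip force is fixed at half the most. Time passes only in rows, so rows that do not move let the fingers close. It gives the time, the measured TCP pose, the force, the opening and the grip force at its end, in the units of the state.
- env.state(): the state, without advancing time (a new reading comes with each control period).
- env.read_camera(name): name is "side" or "top" or "wrist"; returns a dict with "color" (400x640x3 uint8, red, green, blue), "z_map" (400x640 float32, mm along the optical axis (not along the pixel's ray), 0 where there is no reading), "camera_matrix" (3x3 intrinsics, pixels), "k1" (the pictures are not rectified: a ray, as slopes to the right and down, at radius r is drawn at 1 + k1 r^2 times it, then the intrinsics apply), "world_to_cam" (4x4, takes a point from world to camera coordinates). Camera axes: x right, y up, looking along -z (the intrinsics and any distortion apply to the point x, -y, -z); pixel columns grow to the right and rows downward; lengths in mm; the calibration is good to about 2 mm. A picture is of the moment at which its call begins.
- env.job_done(): hands the job in; it is judged then, once.
Trained networks look in the newest picture that a camera, given by its name, has taken for a name from the list of things; names that differ only in an ending like _2 or _b are one class to them, and where a whole thing is asked for, a point or a joint stands for the part that bears it (a point fixed in the world has none). Each returns a list of dicts, best first, with "score" (0 to 1); they miss things now and then, are a little off and sometimes report something else, mostly with a low value. They report only what shows in the picture. A call takes as long as a camera call. They do not tell look-alikes from the thing itself.
- env.recognise(camera, thing): "location" ([column, row] in pixels, amid what is visible of it).
The state is a dict: "t": time; "joints": joint angles; "qvel": joint speeds; "tau": joint torques, N m; "eef_pos": TCP position; "tcp_rot": TCP orientation; "ft_force": force on the tool from outside, world axes, zero at the start; "moment": the same for the moment, N m; "opening": opening from 0.0 (shut) to 1.0 (fully open); "grip_force": force on a finger pad.
Only numpy, scipy, OpenCV 4.12 (cv2) and the standard library are available. Lean on these libraries where they do the work, as an engineer would, in place of code of your own. Each camera call takes 0.05 s, during which the arm holds its last target. There are 200 camera calls.

## Working session

There is one attempt and no reset: what is moved stays moved. The work goes in short steps, Python scripts to look and compute and a tool call to move; the robot and the scene stay as the last step left them, time stands still between calls to the robot, and variables do not carry over. Pictures are saved under pics/ and viewed, at most 14 in all, crops included, and the job is handed in when it is done.

Besides the shell and the picture viewer there is one more tool, called as name(argument=value, ...) on one line, values as JSON. jog_arm: Moves the arm, as the interface text tells. Its arguments: {"type":"object","properties":{"motion":{"type":"array"}},"required":["motion"]}

```bash
mkdir -p pics
cat > h.py <<'E'
import numpy as np, cv2
from cell import env
def cloud(c):
    K=np.array(c["camera_matrix"]);k1=c["k1"];z=c["z_map"]
    v,u=np.mgrid[0:400,0:640].astype(np.float64)
    D=np.array([k1,0,0,0,0.])
    p=cv2.undistortPoints(np.stack([u.ravel(),v.ravel()],1)[:,None],K,D)[:,0].reshape(400,640,2)
    P=np.stack([p[...,0]*z,-p[...,1]*z,-z,np.ones_like(z)],-1)
    W=P@np.linalg.inv(np.array(c["world_to_cam"])).T
    W=W[...,:3]; W[z==0]=np.nan
    return W
def save(c,n): cv2.imwrite(f"pics/{n}.png",cv2.cvtColor(c["color"],cv2.COLOR_RGB2BGR))
E
python3 - <<'E'
from h import *
for n in ["top","side"]:
    c=env.read_camera(n);save(c,n+"0");W=cloud(c)
    np.savez(n+"0.npz",W=W,col=c["color"])
    for t in ["anvil_seat","tray","tested_mid","cup_mid","specimen_mid","disc_mid","button_mid","pin_left_mid","pin_right_mid"]:
        for d in env.recognise(n,t)[:4]:
            u,v=map(int,np.round(d["location"])); print(n,t,round(d["score"],2),(u,v),W[v,u].round(0))
print(env.state())
E
```

```text
top anvil_seat 0.62 (177, 264) [443. 315.  64.]
top tray 0.64 (411, 237) [ 503. -274.    7.]
top tested_mid 0.53 (174, 260) [453. 321.  68.]
top cup_mid 0.67 (322, 260) [448. -41.   7.]
top specimen_mid 0.59 (382, 173) [ 666. -199.   43.]
top disc_mid 0.94 (348, 182) [ 649. -113.   14.]
top disc_mid 0.89 (306, 169) [686.  -4.  14.]
top disc_mid 0.79 (272, 208) [nan nan nan]
top disc_mid 0.75 (280, 262) [444.  66.  18.]
top button_mid 0.66 (236, 174) [674. 178.  23.]
top button_mid 0.27 (261, 235) [512. 112.  40.]
top pin_left_mid 0.36 (260, 236) [510. 115.  36.]
side anvil_seat 0.88 (346, 372) [448. 346.  23.]
side tray 0.87 (348, 148) [ 506. -279.    5.]
side tested_mid 0.87 (343, 353) [456. 337.  69.]
side cup_mid 0.81 (363, 212) [449. -50.   4.]
side specimen_mid 0.59 (276, 150) [ 678. -191.   44.]
side disc_mid 0.94 (253, 210) [692.  -6.  14.]
side disc_mid 0.83 (281, 182) [ 651. -115.    9.]
side disc_mid 0.69 (292, 247) [588.  82.   9.]
side disc_mid 0.67 (306, 217) [573.  -8.  10.]
side button_mid 0.45 (239, 274) [674. 179.  24.]
side pin_left_mid 0.64 (322, 261) [519. 122.  25.]
{'t': 1.0, 'joints': array([ 1.17937545e+00,  4.90836208e-01,  1.55889321e+00, -1.93365643e-05,
        1.09169194e+00, -1.05626599e-01]), 'qvel': array([-0.0001108 ,  0.00087036, -0.00065513,  0.00038269,  0.00066083,
       -0.00117474]), 'tau': array([ 8.40338944e-04, -6.12462115e+01, -2.58435273e+01,  6.91953558e-02,
        4.43810213e-02,  1.43844557e-05]), 'eef_pos': array([176.20028834, 599.6572334 , 292.30293361]), 'tcp_rot': array([3.14142412e+00, 3.51250744e-05, 2.85580729e+00]), 'ft_force': array([-0.04475692,  0.06884662,  0.04315668]), 'moment': array([-0.01667822, -0.00344337,  0.02870553]), 'grip_force': 0.0, 'opening': 0.9995629627395576}
```

View pics/top0.png

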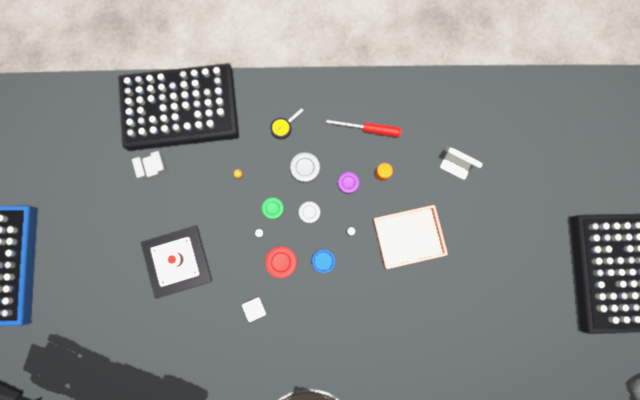

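View pics/side0.png

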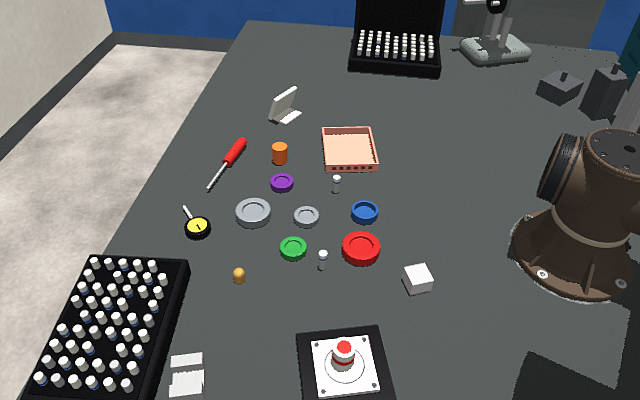

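The top picture shows the anvil with the white specimen at (177,262) and the tray at (411,237). The smaller grey disc, which is the wanted one, is at (309,212); the large grey one is at (305,167). The cup is at (323,261), the specimen at (384,171), the button at (238,174) and the pins at (259,233) and (351,231). The side picture agrees.

Run:
```python
from h import *
obj=dict(tested=(450,328,68,19),cup=(448,-45,20,30),spec=(672,-196,46,19),disc=(573,-8,16,28),button=(674,178,22,12),pinL=(513,117,44,8.5),pinR=(520,-120,44,8.5),big=(688,-4,18,45))
for n in ["top","side"]:
    d=np.load(n+"0.npz");W=d["W"];P=W.reshape(-1,3)
    for k,(x,y,z,r) in obj.items():
        m=(np.hypot(P[:,0]-x,P[:,1]-y)<r+14)&(abs(P[:,2]-z)<(8 if z<30 else 12))
        if k in("cup","disc"): m&=P[:,2]>z-6
        Q=P[m]
        if len(Q)<4: print(n,k,len(Q));continue
        (cx,cy),rr=cv2.minEnclosingCircle(Q[:,:2].astype(np.float32))
        print(n,k,len(Q),"circ",round(cx,1),round(cy,1),round(rr,1),"mean",Q.mean(0).round(1),"zmax",Q[:,2].max().round(1))
    # anvil plate & tray rectangles
    col=d["col"].astype(int).reshape(-1,3)
    m=(np.hypot(P[:,0]-447,P[:,1]-330)<130)&(P[:,2]>6)&(P[:,2]<30)
    print(n,"anvil base",cv2.minAreaRect(P[m][:,:2].astype(np.float32)))
    m&=(col.min(1)>120)&(P[:,2]>15)
    print(n,"plate",m.sum(),cv2.minAreaRect(P[m][:,:2].astype(np.float32)),P[m][:,2].mean())
    m=(np.hypot(P[:,0]-505,P[:,1]+275)<125)&(P[:,2]>12)&(P[:,2]<35)
    print(n,"tray",m.sum(),cv2.minAreaRect(P[m][:,:2].astype(np.float32)))
```

```text
top tested 194 circ 454.3 327.0 18.8 mean [454.8 325.7  68.5] zmax 74.6
top cup 154 circ 445.2 -43.4 29.6 mean [444.4 -43.4  20.7] zmax 26.6
top spec 181 circ 671.8 -205.1 19.2 mean [ 671.3 -204.1   46.7] zmax 54.0
top disc 336 circ 572.8 -9.5 27.8 mean [572.2  -9.9  15.9] zmax 22.7
top button 61 circ 676.0 174.5 12.1 mean [674.4 173.8  25.1] zmax 29.9
top pinL 41 circ 517.9 116.3 8.5 mean [517.8 116.6  43.6] zmax 50.8
top pinR 39 circ 518.3 -114.0 8.3 mean [ 517.8 -113.8   44.3] zmax 49.3
top big 638 circ 690.6 -1.0 39.5 mean [689.8  -1.   20.3] zmax 26.0
top anvil base ((443.81146240234375, 332.65814208984375), (249.40321350097656, 236.67430114746094), 24.789310455322266)
top plate 1367 ((452.3987121582031, 334.69866943359375), (105.73236083984375, 107.82682800292969), 14.586418151855469) 22.897930307579813
top tray 527 ((503.1349792480469, -267.7872314453125), (131.13543701171875, 162.8388671875), 11.48827838897705)
side tested 467 circ 456.9 326.1 20.0 mean [456.8 328.6  66.9] zmax 71.7
side cup 210 circ 447.8 -43.9 31.2 mean [447.  -43.3  18.3] zmax 24.5
side spec 160 circ 672.7 -205.5 20.6 mean [ 672.8 -201.6   43.4] zmax 48.9
side disc 339 circ 574.0 -11.0 29.2 mean [574.3  -9.7  14.1] zmax 18.7
side button 118 circ 676.1 174.9 11.6 mean [675.1 177.1  22.9] zmax 28.8
side pinL 79 circ 520.3 116.8 8.9 mean [520.  118.3  40.4] zmax 46.2
side pinR 53 circ 521.0 -114.9 9.3 mean [ 519.7 -112.9   40.2] zmax 45.4
side big 766 circ 692.1 -1.7 40.7 mean [691.    1.8  18.7] zmax 24.9
side anvil base ((453.22314453125, 326.64251708984375), (150.78314208984375, 141.7666778564453), 15.429166793823242)
side plate 2611 ((452.3970031738281, 331.7450256347656), (101.6346664428711, 101.7177734375), 16.116783142089844) 21.919068655170815
side tray 648 ((505.0954284667969, -268.8448486328125), (131.38864135742188, 166.3579864501953), 11.521601676940918)
```

jog_arm(motion=[[0,0,-8.2,0,0,40,95],[0,0,-8.2,0,0,40,70],[0,0,0,-35,-34,0,70],[0,0,0,-35,-34,0,70],[0,0,0,-35,-34,0,70],[0,0,0,-35,-34,0,70],[0,0,0,-35,-34,0,70],[0,0,0,-35,-34,0,70],[0,0,0,-35,-34,0,70],[0,0,0,-35,-35,0,70]])

```text
t: 2.25
eef_pos: [457.4, 325.6, 212.4]
tcp_rot: [3.141, 0.0, -3.141]
ft_force: [0.1, 0.1, -0.2]
opening: 0.732
grip_force: 0.0
```

Run:
```python
from h import *
c=env.read_camera("wrist");save(c,"w1");W=cloud(c)
P=W.reshape(-1,3);col=c["color"].reshape(-1,3).astype(int)
Q=P[(np.hypot(P[:,0]-455,P[:,1]-326)<35)&(abs(P[:,2]-68)<6)]
print(len(Q),cv2.minEnclosingCircle(Q[:,:2].astype(np.float32)),Q.mean(0))
m=(np.hypot(P[:,0]-452,P[:,1]-333)<90)&(P[:,2]>15)&(P[:,2]<30)&(col.min(1)>110)
print(m.sum(),cv2.minAreaRect(P[m][:,:2].astype(np.float32)),np.median(P[m][:,2]))
print(env.state()["eef_pos"])
```

```text
1604 ((455.7349548339844, 325.1333312988281), 18.949398040771484) [455.0323325  324.95145172  67.67364919]
8312 ((452.3043212890625, 331.2217712402344), (100.6072006225586, 100.228759765625), 15.747374534606934) 21.721507028380017
[460.85713042 322.54908331 212.37509956]
```

View pics/w1.png

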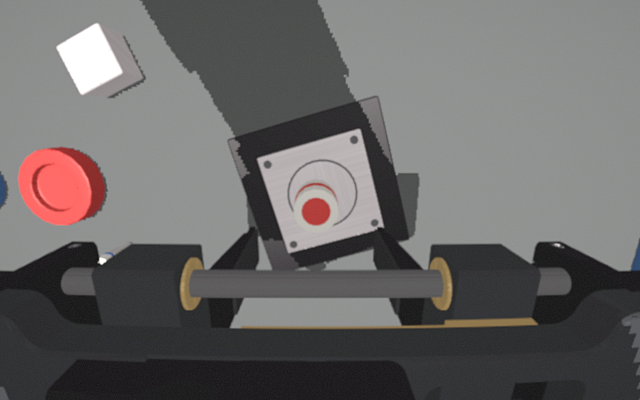

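The wrist view shows the specimen at (316,210) and the plate with its scribed circle around (322,190). Its fits give the tested specimen at (455.5,325.2) and the seat at (452.3,331.3).

jog_arm(motion=[[0,0,0,5.4,2.7,20,70],[0,0,0,0,0,40,70],[0,0,0,0,0,30,70],[0,0,0,0,0,0,70],[0,0,0,0,0,0,20],[0,0,0,0,0,0,20],[0,0,0,0,0,0,20],[0,0,0,0,0,0,20],[0,0,0,0,0,0,20]])

```text
t: 3.42
eef_pos: [451.1, 329.6, 122.9]
tcp_rot: [3.141, 0.001, -3.141]
ft_force: [-2.0, -1.0, 5.7]
opening: 0.395
grip_force: 30.0
```

jog_arm(motion=[[0,0,0,0,0,-40,20],[0,0,0,0,0,-40,20],[0,0,0,-4,-30,0,20],[0,0,0,-4,-50,0,20],[0,0,0,-4,-55,0,20],[0,0,0,-4,-55,0,20],[0,0,0,-4,-55,0,20],[0,0,0,-4,-55,0,20],[0,0,0,-4,-55,0,20],[0,0,0,-4,-55,0,20]])

```text
t: 4.68
eef_pos: [483.0, -82.3, 202.4]
tcp_rot: [3.141, 0.0, -3.141]
ft_force: [0.4, 0.4, -1.3]
opening: 0.395
grip_force: 30.0
```

jog_arm(motion=[[0,0,0,-4,-55,0,20],[0,0,0,-4,-55,0,20],[0,0,0,-4,-45,0,20],[0,0,0,-4,-30,0,20],[0,0,0,0,0,40,20],[0,0,0,0,0,40,20],[0,0,0,0,0,10,20],[0,0,0,0,0,6,20],[0,0,0,0,0,0,20]])

```text
t: 5.8
eef_pos: [499.5, -265.6, 107.0]
tcp_rot: [-3.141, 0.001, -3.141]
ft_force: [0.9, -0.2, -1.1]
opening: 0.391
grip_force: 30.0
```

jog_arm(motion=[[0,0,0,0,0,2,20],[0,0,0,0,0,0,20],[0,0,0,0,0,0,65],[0,0,0,0,0,0,65],[0,0,0,0,0,0,65],[0,0,0,0,0,-45,65],[0,0,0,0,0,-50,65]])

```text
t: 6.68
eef_pos: [498.9, -265.4, 199.7]
tcp_rot: [3.14, -0.002, -3.141]
ft_force: [-0.3, 0.3, 0.4]
opening: 0.683
grip_force: 0.0
```

Run:
```python
from h import *
c=env.read_camera("wrist");save(c,"w2");print(env.state()["eef_pos"],env.state()["t"])
```

```text
[ 500.42222617 -266.257745    206.21318723] 6.725
```

View pics/w2.png

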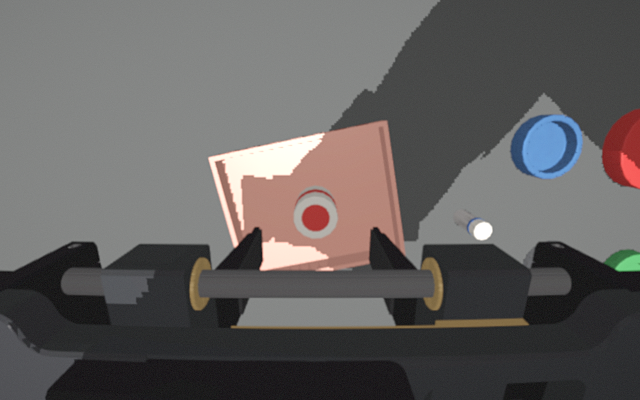

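The tested specimen stands in the tray at (316,215). Next is the cup.

jog_arm(motion=[[0,0,0,10,40,0,85],[0,0,0,11,50,0,85],[0,0,0,11,50,0,85],[0,0,0,11,45,0,78],[0,0,0,10,37,0,78],[0,0,0,0,0,0,78],[0,0,0,0,0,0,78],[0,0,0,0,0,0,78]])

```text
t: 7.72
eef_pos: [446.4, -44.3, 199.1]
tcp_rot: [-3.142, 0.0, 3.141]
ft_force: [0.1, -0.3, -0.3]
opening: 0.819
grip_force: 0.0
```

```bash
cat >> h.py <<'E'
def circ(W,x,y,z,r,dz=4):
    P=W.reshape(-1,3)
    Q=P[(np.hypot(P[:,0]-x,P[:,1]-y)<r+9)&(abs(P[:,2]-z)<dz)]
    return len(Q),cv2.minEnclosingCircle(Q[:,:2].astype(np.float32)),Q.mean(0).round(1)
E
python3 - <<'E'
from h import *
c=env.read_camera("wrist");W=cloud(c);print(env.state()["eef_pos"],env.state()["t"])
print(circ(W,446,-44,20,30)); print(circ(W,573,-10,16,28));
E
```

```text
[446.3380097  -44.31177498 199.1332201 ] 7.775
(1154, ((445.92047119140625, -46.09817123413086), 29.892000198364258), array([445.1, -46.4,  19.2]))
(775, ((572.36572265625, -12.354551315307617), 27.992509841918945), array([565.8, -12.7,  15.3]))
```

jog_arm(motion=[[0,0,0,0,-1.5,40,78],[0,0,0,0,0,45,78],[0,0,0,0,0,24,78],[0,0,0,0,0,10,78],[0,0,0,0,0,0,40],[0,0,0,0,0,0,40],[0,0,0,0,0,0,40],[0,0,0,0,0,0,40],[0,0,0,0,0,0,40]])

```text
t: 8.9
eef_pos: [446.4, -45.1, 81.0]
tcp_rot: [-3.141, 0.002, -3.141]
ft_force: [-0.1, -1.8, 7.2]
opening: 0.627
grip_force: 30.0
```

jog_arm(motion=[[0,0,0,0,0,-40,40],[0,0,0,0,0,-60,40],[0,0,0,0,37,0,40],[0,0,0,-1,55,0,40],[0,0,0,-1,55,0,40],[0,0,0,-1,55,0,40],[0,0,0,-1,55,0,40],[0,0,0,-1,50,0,40],[0,0,0,-1,40,0,40],[0,0,0,-0.5,30,0,40]])

```text
t: 10.15
eef_pos: [451.9, 333.8, 180.5]
tcp_rot: [3.141, 0.0, -3.14]
ft_force: [-0.2, -0.0, -2.0]
opening: 0.626
grip_force: 30.0
```

jog_arm(motion=[[0,0,0,0,0,40,40],[0,0,0,0,0,30,40],[0,0,0,0,0,4,40],[0,0,0,0,0,0,40],[0,0,0,0,0,0,40]])

```text
t: 10.78
eef_pos: [452.8, 332.1, 107.5]
tcp_rot: [3.141, 0.002, -3.141]
ft_force: [0.1, 0.8, -0.9]
opening: 0.622
grip_force: 30.0
```

Run:
```python
from h import *
c=env.read_camera("wrist");save(c,"w3");W=cloud(c);print(env.state()["eef_pos"],env.state()["t"])
print(circ(W,452,332,44,30))
P=W.reshape(-1,3);col=c["color"].reshape(-1,3).astype(int)
m=(np.hypot(P[:,0]-452,P[:,1]-333)<90)&(P[:,2]>15)&(P[:,2]<27)&(col.min(1)>110)
print(m.sum(),cv2.minAreaRect(P[m][:,:2].astype(np.float32)),np.median(P[m][:,2]))
```

```text
[452.79217605 332.13182663 107.43733903] 10.825
(2505, ((445.2809753417969, 331.73687744140625), 36.60270309448242), array([440.4, 331.9,  45.2]))
10365 ((452.1134948730469, 331.45977783203125), (100.3686752319336, 100.208251953125), 16.00873565673828) 21.631200519819544
```

View pics/w3.png

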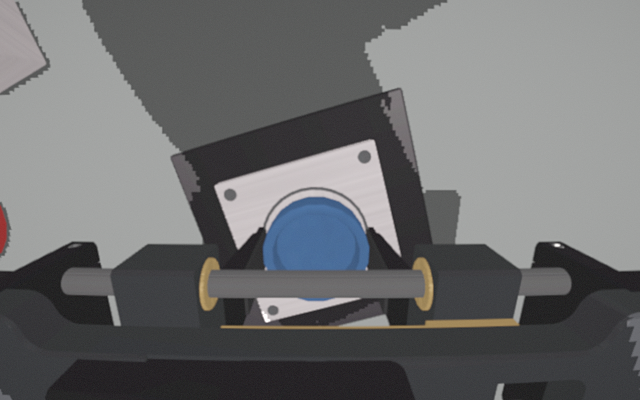

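The blue cup is held at (316,248), centred over the scribed circle. Lower and release.

jog_arm(motion=[[0,0,0,0,0,3,40],[0,0,0,0,0,1.5,40],[0,0,0,0,0,0,40],[0,0,0,0,0,0,78],[0,0,0,0,0,0,78],[0,0,0,0,0,0,78],[0,0,0,0,0,-45,78],[0,0,0,0,0,-55,78],[0,0,0,0,0,0,78],[0,0,0,0,0,0,78]])

```text
t: 12.08
eef_pos: [452.2, 331.9, 201.4]
tcp_rot: [-3.142, -0.0, -3.141]
ft_force: [0.4, -0.2, 0.2]
opening: 0.823
grip_force: 0.0
```

Run:
```python
from h import *
c=env.read_camera("wrist");W=cloud(c);print(env.state()["eef_pos"],env.state()["t"])
print(circ(W,452,332,42,30))
```

```text
[452.04607178 331.77808713 200.78158139] 12.125
(1329, ((451.94268798828125, 331.45208740234375), 29.84206771850586), array([450.9, 331.5,  41.2]))
```

jog_arm(motion=[[0,0,0,-14,-34,0,62],[0,0,0,-19,-46,0,62],[0,0,0,-20,-50,0,62],[0,0,0,-20,-50,0,62],[0,0,0,-20,-50,0,62],[0,0,0,-20,-50,0,62],[0,0,0,-20,-50,0,62],[0,0,0,-20,-50,0,62],[0,0,0,-20,-50,0,62],[0,0,0,-19,-46,0,62]])

```text
t: 13.38
eef_pos: [644.7, -145.8, 199.8]
tcp_rot: [3.141, -0.003, 3.142]
ft_force: [0.9, 0.8, 0.2]
opening: 0.651
grip_force: 0.0
```

jog_arm(motion=[[0,0,0,-16,-36,0,62],[0,0,0,-12,-25,0,62],[0,0,0,0,0,0,62],[0,0,0,0,0,0,62],[0,0,0,0,0,0,62]])

```text
t: 14.0
eef_pos: [672.4, -203.9, 201.3]
tcp_rot: [3.141, -0.001, -3.14]
ft_force: [0.2, 0.4, 0.5]
opening: 0.654
grip_force: 0.0
```

Run:
```python
from h import *
c=env.read_camera("wrist");W=cloud(c);print(env.state()["eef_pos"],env.state()["t"])
print(circ(W,672,-205,46,19))
```

```text
[ 672.484139   -203.97500934  201.58054604] 14.05
(1447, ((672.7693481445312, -207.78541564941406), 18.906253814697266), array([ 672.2, -207.6,   45.6]))
```

jog_arm(motion=[[0,0,0,0,-1.5,40,62],[0,0,0,0,0,45,62],[0,0,0,0,0,18,62],[0,0,0,0,0,0,62],[0,0,0,0,0,0,20],[0,0,0,0,0,0,20],[0,0,0,0,0,0,20],[0,0,0,0,0,0,20]])

```text
t: 15.05
eef_pos: [672.9, -206.5, 99.8]
tcp_rot: [-3.141, 0.001, -3.141]
ft_force: [-1.2, 0.8, 5.7]
opening: 0.392
grip_force: 30.0
```

jog_arm(motion=[[0,0,0,0,0,-45,20],[0,0,0,0,0,-60,20],[0,0,0,14,34,0,20],[0,0,0,19,46,0,20],[0,0,0,20,50,0,20],[0,0,0,20,50,0,20],[0,0,0,20,50,0,20],[0,0,0,20,50,0,20],[0,0,0,20,50,0,20],[0,0,0,20,50,0,20]])

```text
t: 16.3
eef_pos: [518.7, 175.0, 204.0]
tcp_rot: [3.141, 0.001, -3.141]
ft_force: [0.9, 0.0, -0.4]
opening: 0.394
grip_force: 30.0
```

jog_arm(motion=[[0,0,0,20,50,0,20],[0,0,0,19,47.4,0,20],[0,0,0,16.3,36,0,20],[0,0,0,12,25,0,20],[0,0,0,0,0,30,20],[0,0,0,0,0,30,20],[0,0,0,0,0,10,20],[0,0,0,0,0,0,20],[0,0,0,0,0,0,20]])

```text
t: 17.42
eef_pos: [452.5, 332.0, 134.7]
tcp_rot: [3.141, 0.001, -3.141]
ft_force: [-0.3, -0.5, -1.3]
opening: 0.39
grip_force: 30.0
```

Run:
```python
from h import *
c=env.read_camera("wrist");save(c,"w4");W=cloud(c);s=env.state();print(s["eef_pos"],s["t"])
print(circ(W,452,332,80,19,6))
```

```text
[452.49979604 332.01090104 134.79057204] 17.475
(3033, ((441.15985107421875, 332.0141906738281), 25.757400512695312), array([445.6, 331.7,  80.3]))
```

View pics/w4.png

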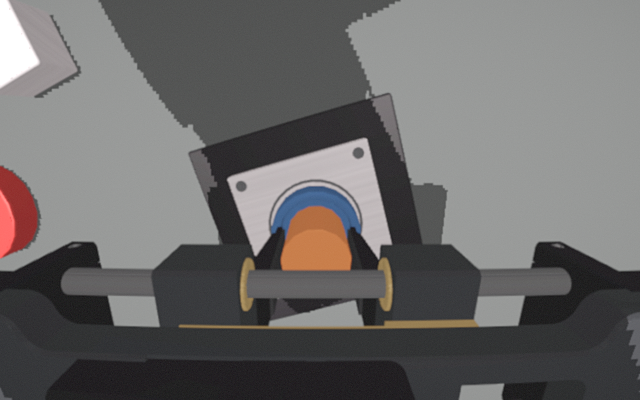

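The specimen, at (316,245), is centred over the cup. Lower the 7 mm into it.

jog_arm(motion=[[0,0,0,0,0,4,20],[0,0,0,0,0,2.5,20],[0,0,0,0,0,1,20],[0,0,0,0,0,0,20]])

```text
t: 17.98
eef_pos: [452.2, 331.9, 127.7]
tcp_rot: [3.141, 0.001, -3.141]
ft_force: [-4.4, -3.1, 18.8]
opening: 0.398
grip_force: 30.0
```

Contact. Release, rise and look.

jog_arm(motion=[[0,0,0,0,0,-0.5,20],[0,0,0,0,0,0,60],[0,0,0,0,0,0,60],[0,0,0,0,0,0,60],[0,0,0,0,0,-40,60],[0,0,0,0,0,-50,78],[0,0,0,0,0,0,78],[0,0,0,0,0,0,78]])

```text
t: 18.98
eef_pos: [451.8, 331.7, 216.2]
tcp_rot: [-3.141, -0.0, -3.141]
ft_force: [-0.2, 0.1, -0.3]
opening: 0.815
grip_force: 0.0
```

Run:
```python
from h import *
c=env.read_camera("wrist");W=cloud(c);s=env.state();print(s["eef_pos"],s["t"])
print(circ(W,452,332,74,19,4),circ(W,452,332,42,30,4))
```

```text
[451.7451232  331.66864045 215.71515903] 19.025
(1599, ((451.9108581542969, 331.27130126953125), 18.998689651489258), array([451.4, 331.3,  73.6])) (932, ((451.8371276855469, 331.3991394042969), 29.845256805419922), array([442.3, 331.4,  41.3]))
```

jog_arm(motion=[[0,0,0,-11,-30,0,78],[0,0,0,-15,-42,0,78],[0,0,0,-17,-50,0,78],[0,0,0,-17,-50,0,78],[0,0,0,-17,-50,0,78],[0,0,0,-17,-50,0,78],[0,0,0,-15,-41,0,78],[0,0,0,-12,-30,17,78],[0,0,0,0,0,0,78],[0,0,0,0,0,0,78]])

```text
t: 20.27
eef_pos: [572.8, -10.6, 198.9]
tcp_rot: [3.141, -0.002, -3.141]
ft_force: [1.0, 0.3, -0.2]
opening: 0.817
grip_force: 0.0
```

Run:
```python
from h import *
c=env.read_camera("wrist");save(c,"w5");W=cloud(c);s=env.state();print(s["eef_pos"],s["t"])
print(circ(W,573,-10,16,28))
```

```text
[572.88302344 -10.22126016 199.34585928] 20.325
(1695, ((572.9052124023438, -12.408915519714355), 27.799226760864258), array([572.2, -12.3,  15.4]))
```

View pics/w5.png

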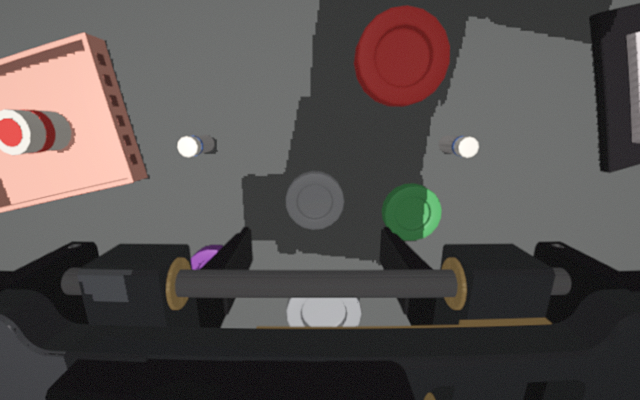

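The wanted grey disc is at (315,200) with the recess up, and the green look-alike at (412,212) is clear of the fingers. Both pins are standing.

jog_arm(motion=[[0,0,0,0,-1,40,78],[0,0,0,0,0,45,78],[0,0,0,0,0,24,78],[0,0,0,0,0,10,78],[0,0,0,0,0,0,40],[0,0,0,0,0,0,40],[0,0,0,0,0,0,40],[0,0,0,0,0,0,40],[0,0,0,0,0,0,40]])

```text
t: 21.45
eef_pos: [573.6, -12.0, 81.7]
tcp_rot: [3.142, 0.002, -3.141]
ft_force: [-0.9, 2.3, 6.9]
opening: 0.583
grip_force: 30.0
```

jog_arm(motion=[[0,0,0,0,0,-35,40],[0,0,0,0,0,-55,40],[0,0,0,0,0,-35,40],[0,0,0,11,30,0,40],[0,0,0,15,42,0,40],[0,0,0,17,50,0,40],[0,0,0,17,50,0,40],[0,0,0,17,50,0,40],[0,0,0,17,50,0,40],[0,0,0,15,42,0,40]])

```text
t: 22.7
eef_pos: [463.1, 303.5, 205.9]
tcp_rot: [3.141, 0.0, -3.141]
ft_force: [0.6, 0.1, -2.8]
opening: 0.583
grip_force: 30.0
```

jog_arm(motion=[[0,0,0,12,29.8,0,40],[0,0,0,0,0,20,40],[0,0,0,0,0,20,40],[0,0,0,0,0,5,40],[0,0,0,0,0,0,40],[0,0,0,0,0,0,40]])

```text
t: 23.45
eef_pos: [452.4, 331.7, 161.5]
tcp_rot: [3.141, 0.001, -3.141]
ft_force: [-0.6, 0.1, -2.9]
opening: 0.578
grip_force: 30.0
```

Run:
```python
from h import *
c=env.read_camera("wrist");save(c,"w6");W=cloud(c);s=env.state();print(s["eef_pos"],s["t"])
c=env.read_camera("side");W=cloud(c);print(circ(W,452,332,96,28,5));cv2.imwrite("pics/s6.png",cv2.resize(c["color"][250:400,260:440,::-1],None,fx=3,fy=3))
```

```text
[452.38116312 331.6981248  161.48228182] 23.5
(41, ((453.5455322265625, 301.87408447265625), 11.491113662719727), array([453.5, 303.4,  97.3]))
```

View pics/s6.png

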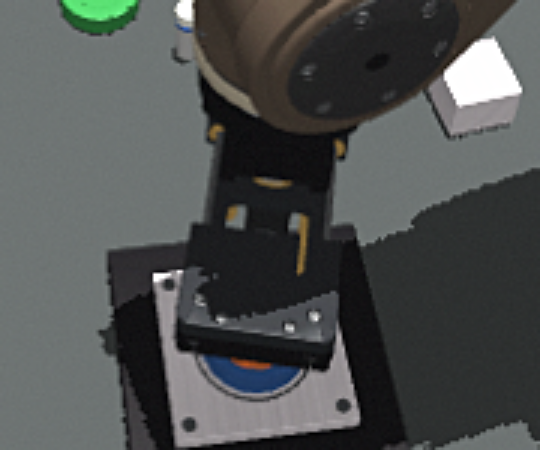

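The side crop only shows the gripper covering the stack, so that view is no use here. The disc's underside is 6 mm above the specimen; lower it.

jog_arm(motion=[[0,0,0,0,0,3,40],[0,0,0,0,0,2,40],[0,0,0,0,0,1,40],[0,0,0,0,0,0,40]])

```text
t: 24.05
eef_pos: [452.2, 331.7, 155.7]
tcp_rot: [3.141, 0.001, -3.141]
ft_force: [-2.4, -1.9, 10.1]
opening: 0.586
grip_force: 30.0
```

jog_arm(motion=[[0,0,0,0,0,-0.3,40],[0,0,0,0,0,0,65],[0,0,0,0,0,0,78],[0,0,0,0,0,0,78],[0,0,0,0,0,-30,78],[0,0,0,0,0,-40,78],[0,0,0,0,0,-10,78],[0,0,0,0,0,0,78]])

```text
t: 25.05
eef_pos: [452.0, 331.7, 235.1]
tcp_rot: [3.141, 0.001, -3.141]
ft_force: [-0.2, -0.0, -0.1]
opening: 0.823
grip_force: 0.0
```

Run:
```python
from h import *
c=env.read_camera("wrist");save(c,"w7");W=cloud(c);s=env.state();print(s["eef_pos"],s["t"])
print(circ(W,452,332,90,28,3.5)); print(circ(W,452,332,42,30,3))
P=W.reshape(-1,3);g=cv2.cvtColor(c["color"],cv2.COLOR_RGB2GRAY)
Q=P[(np.hypot(P[:,0]-452,P[:,1]-332)<24)&(P[:,2]<87.5)&(P[:,2]>80)]
print("recess",len(Q),cv2.minEnclosingCircle(Q[:,:2].astype(np.float32)),Q.mean(0))
```

```text
[451.84914795 331.53414197 234.30264836] 25.1
(2169, ((451.5191650390625, 331.0310363769531), 27.979467391967773), array([450.5, 331.1,  89.4]))
(393, ((446.9706726074219, 331.0892639160156), 28.881738662719727), array([431. , 332.2,  41.3]))
recess 1242 ((452.0225524902344, 330.9974365234375), 17.086803436279297) [452.25918258 331.07433038  84.78948469]
```

View pics/w7.png

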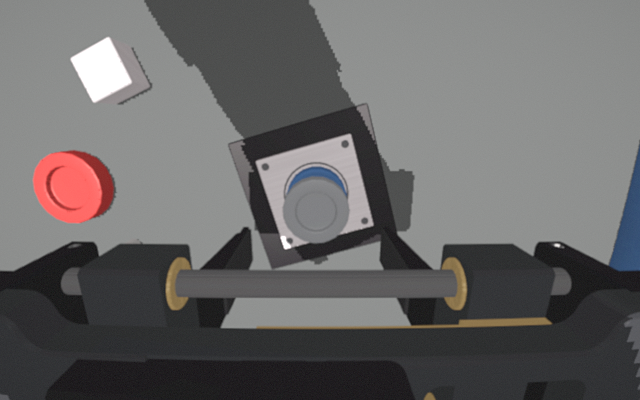

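The disc, at (316,210), sits level on the stack within 1 mm of centre, recess up. Next is the button.

jog_arm(motion=[[0,0,0,-24,-17,0,50],[0,0,0,-36,-25,0,50],[0,0,0,-40,-28,0,50],[0,0,0,-40,-28,0,50],[0,0,0,-36,-25,5,50],[0,0,0,-28,-20,15,50],[0,0,0,-20,-13.6,15,50],[0,0,0,0,0,0,50],[0,0,0,0,0,0,50],[0,0,0,0,0,0,50]])

```text
t: 26.35
eef_pos: [675.6, 176.1, 200.7]
tcp_rot: [3.141, 0.001, -3.14]
ft_force: [-0.5, 0.3, -0.4]
opening: 0.526
grip_force: 0.0
```

Run:
```python
from h import *
c=env.read_camera("wrist");save(c,"w8");W=cloud(c);s=env.state();print(s["eef_pos"],s["t"])
print(circ(W,676,175,22,12,8))
```

```text
[675.71580092 176.01782579 200.76762112] 26.4
(501, ((676.9089965820312, 171.9044952392578), 12.04307746887207), array([674.8, 172.1,  24.8]))
```

View pics/w8.png

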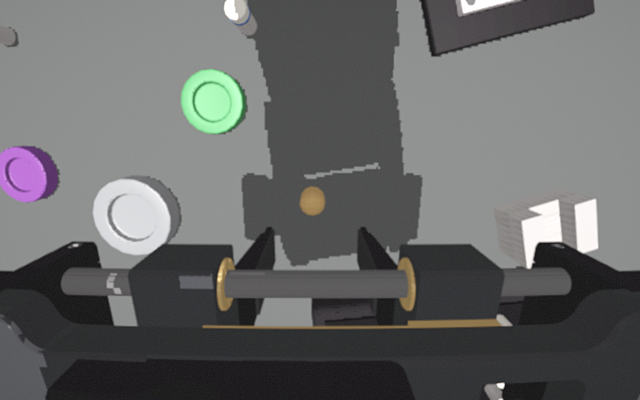

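jog_arm(motion=[[0,0,0,0,-2.5,40,50],[0,0,0,0,0,45,50],[0,0,0,0,0,20,50],[0,0,0,0,0,8,50],[0,0,0,0,0,0,10],[0,0,0,0,0,0,10],[0,0,0,0,0,0,10],[0,0,0,0,0,0,10],[0,0,0,0,0,0,10]])

```text
t: 27.52
eef_pos: [676.5, 172.8, 88.1]
tcp_rot: [3.141, 0.001, -3.141]
ft_force: [-1.1, -0.3, 7.0]
opening: 0.244
grip_force: 30.0
```

jog_arm(motion=[[0,0,0,0,0,-35,10],[0,0,0,0,0,-55,10],[0,0,0,0,0,-40,10],[0,0,0,24,17,0,10],[0,0,0,36,25,0,10],[0,0,0,40,28,0,10],[0,0,0,40,28,0,10],[0,0,0,36,26,0,10],[0,0,0,28,20,0,10],[0,0,0,20,15,0,10]])

```text
t: 28.78
eef_pos: [450.7, 332.3, 217.2]
tcp_rot: [3.142, -0.0, -3.14]
ft_force: [0.5, -0.2, -1.4]
opening: 0.245
grip_force: 30.0
```

jog_arm(motion=[[0,0,0,0,0,15,10],[0,0,0,0,0,15,10],[0,0,0,0,0,5,10],[0,0,0,0,0,0,10],[0,0,0,0,0,0,10]])

```text
t: 29.4
eef_pos: [452.5, 331.4, 182.2]
tcp_rot: [3.141, 0.0, 3.141]
ft_force: [0.1, -0.1, -0.3]
opening: 0.242
grip_force: 30.0
```

Run:
```python
from h import *
c=env.read_camera("wrist");W=cloud(c);s=env.state();print(s["eef_pos"],s["t"])
print(circ(W,452,331.5,90,28,3))
cv2.imwrite("pics/w9.png",cv2.resize(c["color"][100:330,200:430,::-1],None,fx=2.5,fy=2.5))
```

```text
[452.43436379 331.48909557 182.32367689] 29.45
(1935, ((451.1485900878906, 331.2022399902344), 27.840167999267578), array([439.2, 331.3,  89.4]))
```

View pics/w9.png

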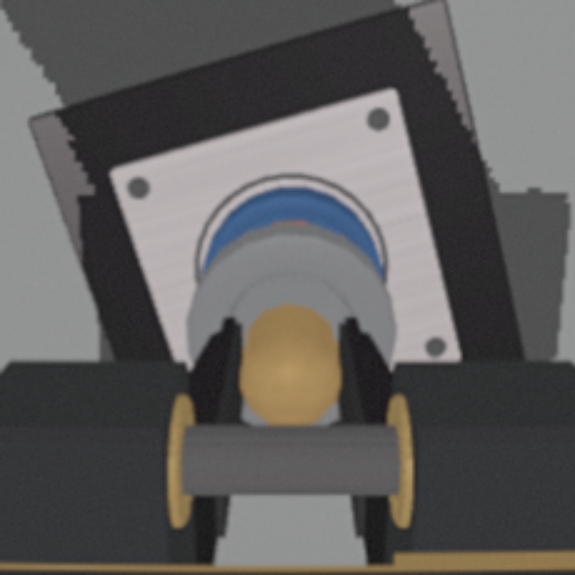

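The button, at (290,365) in the crop, hangs centred over the recess. Lower 9 mm.

jog_arm(motion=[[0,0,0,0,0,4,10],[0,0,0,0,0,3,10],[0,0,0,0,0,1.7,10],[0,0,0,0,0,0.5,10],[0,0,0,0,0,0,10]])

```text
t: 30.08
eef_pos: [452.1, 331.6, 173.0]
tcp_rot: [3.141, 0.0, -3.141]
ft_force: [-0.7, -0.1, 2.7]
opening: 0.24
grip_force: 30.0
```

jog_arm(motion=[[0,0,0,0,0,0,45],[0,0,0,0,0,0,45],[0,0,0,0,0,0,45],[0,0,0,0,0,-30,45],[0,0,0,0,0,-50,45],[0,0,0,0,0,-50,45],[0,0,0,40,-20,0,45],[0,0,0,0,-40,0,45],[0,0,0,0,-50,0,45],[0,0,0,0,-50,0,45]])

```text
t: 31.32
eef_pos: [411.9, 170.3, 302.9]
tcp_rot: [3.141, 0.001, -3.14]
ft_force: [0.9, -0.2, -0.4]
opening: 0.474
grip_force: 0.0
```

jog_arm(motion=[[0,0,0,0,-50,0,45],[0,0,0,0,-50,0,45],[0,0,0,0,-40,0,45],[0,0,0,0,0,0,45],[0,0,0,0,0,0,45],[0,0,0,0,0,0,45]])

```text
t: 32.08
eef_pos: [412.2, 32.4, 302.8]
tcp_rot: [3.141, 0.0, -3.14]
ft_force: [-0.9, -0.8, 0.3]
opening: 0.473
grip_force: 0.0
```

Run:
```python
from h import *
c=env.read_camera("side");W=cloud(c);s=env.state();print(s["eef_pos"],s["t"],s["ft_force"])
print(circ(W,452,331.5,110,12,8),circ(W,452,331.5,90,28,3))
cv2.imwrite("pics/s9.png",cv2.resize(c["color"][120:400,220:480,::-1],None,fx=2.1,fy=2.1))
```

```text
[412.22283793  32.39852744 302.80856281] 32.125 [ 0.20114702 -0.39368038  0.15896534]
(186, ((453.205810546875, 332.71337890625), 11.852388381958008), array([453.2, 334.8, 109.8])) (558, ((452.10003662109375, 331.822998046875), 28.551868438720703), array([452. , 335. ,  89.6]))
```

View pics/s9.png

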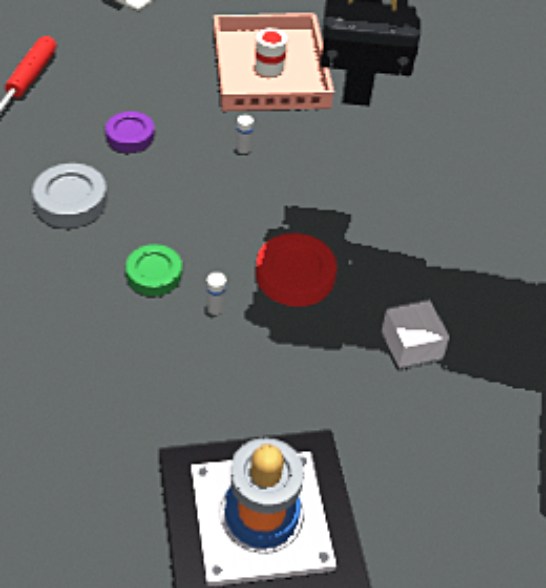

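The side crop shows the full stack on the anvil at (262,490), with the button upright in the recess. Both pins stand at (245,133) and (216,293), and the white specimen stands in the tray at (270,52).

```bash
python3 -c "
from cell import env
print(env.job_done())"
```

```text
the job is handed in; nothing more can be done
None
```

The job is handed in at about 32 s: the tested specimen stands in the pink tray, the cup, specimen, disc and button are stacked in order on the middle of the anvil plate, and both gauge pins are still standing.

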